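# Load the sprung blank carrier and latch it down

### The job

Stand both wooden turning blanks on the sprung carrier, one on each round cork pad (either way round), setting them down gently rather than dropping them. With both standing there, press the carrier down (the yellow block between the pads is there for that) and hold it down until the orange catch has swung all the way in over the carrier's end, then let go so that the catch keeps the carrier and both blanks down. Leave the bowl, mallet, tape and jar alone.

Things in the scene. Friction and masses are not known exactly. Their poses are not given: they have to be found in the camera images.
- fixture: Low green steel housing, fixed to the bench, 300 mm long (its y) by 130 mm wide (its x) and 46 mm high, with a wider 4 mm foot plate 162 mm by 322 mm; origin at the centre of its underside, z up. The carrier rises out of it; a green post for the catch stands at its +y end. Stands at a varying position and yaw.
- carrier (a joint): Sink of the level aluminium carrier (plate 290 mm along fixture y, 110 mm along x), m: 0 = up, flat top 92 mm above the bench; 0.046 = bottom stop, top at 46 mm. Spring 250 N/m, 0.5 N preload: sinks 4 to 9 mm under one blank, 10 to 20 under both; fully down takes 12 N in all, some 8 N of push with both blanks on. Rises again if let go uncaught; caught it reads about 0.036.
- pad_a (a point): Centre of the round cork pad (74 mm across in a blue ring, flush with the carrier's top) on the carrier's +y half, 68 mm from the carrier's middle; it sinks with the carrier. Axes as the fixture's.
- pad_b (a point): The same, centre of the cork pad on the carrier's -y half.
- push_top (a point): Centre of the top of the yellow push block in the middle of the carrier between the pads, 46 mm (fixture x) by 36 mm (fixture y), its top 58 mm above the carrier's top (150 mm above the bench when up); it sinks with the carrier.
- catch (a joint): Angle of the orange catch arm at the fixture's +y end, rad. About 0 = waiting, against the carrier's end face; 0.45 = fully in, at its stop over the carrier's top (above 0.38 counts as in). A weak spring swings it in slowly (about 2 s) about an upright pivot while the carrier is held 0.037 or more down, and then stops it rising; let go too early, it jams part-way: press again. No need to touch it.
- catch_tip (a point): Top of the orange catch arm near its free end; arm 58 mm long, 16 mm wide, 8 mm thick, its underside 56 mm above the bench.
- dark_blank: Turning blank of dark wood with a medium-brown middle band inset with light squares: a disc 72 mm across and 50 mm high with a round plywood spigot 40 mm across and 34 mm high on top, to hold it by (84 mm high in all). About 0.2 kg (0.15 to 0.27). Origin at the centre of its underside, z up; it stands on the bench.
- light_blank: The same in light wood with dark squares in its middle band.
- bowl: Bystander: finished wooden bowl, 110 mm across, 70 mm high; origin under its centre.
- mallet: Bystander: hammer-shaped mallet lying on the bench; about 200 mm long, handle along its x.
- tape: Bystander: blue roll of tape 100 mm across, 24 mm high, lying flat; origin under its centre.
- oil_jar: Bystander: closed amber jar 64 mm across, 90 mm high; origin under its centre.

How it is judged (in metres and radians):
On the way, in this order (a step that is already met when the one before it is completed fails the run):
1. both blanks stand released on the cork pads, one on each, while the carrier is still up (less than 0.03 down) and the catch out ((((distance between dark_blank and pad_a below 0.015 m and angle between dark_blank's own z axis and vertical below 0.1 rad) and (distance between light_blank and pad_b below 0.015 m and angle between light_blank's own z axis and vertical below 0.1 rad)) or ((distance between dark_blank and pad_b below 0.015 m and angle between dark_blank's own z axis and vertical below 0.1 rad) and (distance between light_blank and pad_a below 0.015 m and angle between light_blank's own z axis and vertical below 0.1 rad))) and contact force between the fingers and dark_blank below 0.05 N and contact force between the fingers and light_blank below 0.05 N and linear speed of each of dark_blank, light_blank below 0.02 m/s and value of joint catch below 0.15 rad and value of joint carrier below 0.03 m), for 0.2 s.
2. the carrier is held down and the catch has swung in over it, the blanks still on their pads ((((distance between dark_blank and pad_a below 0.015 m and angle between dark_blank's own z axis and vertical below 0.1 rad) and (distance between light_blank and pad_b below 0.015 m and angle between light_blank's own z axis and vertical below 0.1 rad)) or ((distance between dark_blank and pad_b below 0.015 m and angle between dark_blank's own z axis and vertical below 0.1 rad) and (distance between light_blank and pad_a below 0.015 m and angle between light_blank's own z axis and vertical below 0.1 rad))) and value of joint catch above 0.38 rad and value of joint carrier above 0.032 m), for 0.2 s.
At the end, for the whole second after the job is handed in: Both blanks stand upright (within 0.1 rad) on the carrier, each origin within 15 mm of the centre of a different cork pad, released and at rest; the carrier is held down by the catch (carrier beyond 0.032 m, catch beyond 0.38 rad) (all of step 2 and contact force between the fingers and dark_blank below 0.05 N and contact force between the fingers and light_blank below 0.05 N and linear speed of each of dark_blank, light_blank below 0.02 m/s and velocity of joint carrier below 0.01 m/s and contact force between the fingers and fixture below 0.05 N); the robot touches nothing.
It fails at once if a bystander (bowl, mallet, tape or jar) was moved by more than 25 mm (distance of any of bowl, mallet, tape, oil_jar from where it was at the start of the episode above 0.025 m).
It fails at once if a blank was dropped: it fell out of the fingers faster than 0.7 m/s (a fall of 25 mm) ((linear speed of dark_blank above 0.7 m/s and contact force between the fingers and dark_blank below 0.05 N) or (linear speed of light_blank above 0.7 m/s and contact force between the fingers and light_blank below 0.05 N)).
It also fails if it takes over 64 s, if anything falls off the work surface, if the arm or the gripper's body presses on something with over 40 N, if the wrist force passes 120 N, or if a joint passes its speed limit or range.

### The arm

A 6-joint arm with a two-finger parallel gripper is mounted at the origin on the work surface. World frame = base frame: x ahead of the robot, y to its left, z up, the work surface at z = 0. Lengths are in mm, angles in rad, forces in N, time in s.
With the tool pointing down it reaches from about 275 to 775 mm from the base axis. Payload 14.6 kg.
Tool frame: the origin (TCP) lies at the very end of the fingers, on their centre line; the grasp point (between the pads) lies 19 mm behind it (manip.grip_point_offset is the distance from the TCP to the grasp point, in mm); z points along the fingers, y is the line along which they close (so a half turn about z gives the same grasp; the last joint's range is limited). The gripper opens to 85 mm and grips with 20 to 120 N. Pads are 22 mm wide; open, the fingers measure 114 mm over their backs; the gripper's body (76 mm by 85 mm) begins 54 mm behind the grasp point. The pads swing forward as they close: fully open they stand 13 mm farther back than shut.
Start: joints at [-1.406, 0.263, -0.048, 1.259, 0, 1.415], TCP at [165.041, -498.387, 231.278] pointing down, gripper open.
Joint ranges: [-2.65, 2.65], [-0.89, 1.7], [-1.18, 1.37], [-2.13, 2.11], [-1.35, 1.29], [-3.14, 3.14]. Speed limits (rad/s): [1.89, 1.89, 2.57, 2.79, 3.14, 3.14].

### API

Orientations are given as a rotation vector (axis times angle).
In Python, from cell import manip, claw, status, camera, job gives the robot as it stands. Calls block until the motion is done:
- manip.reach(position, orientation): joint-space move of the TCP to a pose.
- manip.line_to(position, frame=None, v=150, threshold=None): straight line of the TCP; frame=None keeps the orientation; v is the mean speed in mm/s. With threshold (N) it stops when the force on the tool has changed by that much, and returns True; else False.
- manip.movej(angles): joint-space move.
- claw.open_gripper() and claw.close_gripper(strength=None): open the fingers fully, or close them until they stop; strength is the grip in N (None keeps the last).
- manip.dwell(seconds).
- manip.solve_ik(position, orientation): joint angles nearest the present ones, or None.
- status.state(): the state.
- camera(name): name is "side" or "top"; returns a dict with "img" (420x560x3 uint8, blue, green, red), "fov_y" (degrees; the focal length in pixels is half the picture's height over the tangent of half this angle, whatever the lens; pixels are square), "cx", "cy" (the principal point, pixels), "rvec" (rotation vector, rad) and "tvec" (3), from world to camera coordinates, as OpenCV has them. Camera axes: x right, y down, z forward; pixel columns grow to the right and rows downward; lengths in mm; the calibration is good to about 2 mm. A picture is of the moment at which its call begins. There is no depth.
A pose or a line that the arm cannot do raises manip.IKError and nothing moves.
- job.hand_in(): hands the job in; it is judged then, once.
The state is a dict: "time_s": time; "joints": joint angles; "joint_velocities": joint speeds; "tau": joint torques, N m; "tcp_pos": TCP position; "tcp_rot": TCP orientation; "force": force on the tool from outside, world axes, zero at the start; "torque": the same for the moment, N m; "gripper_width": finger opening in mm; "gripper_force": force on a finger pad.
Only numpy, scipy, OpenCV 4.12 (cv2) and the standard library are available. Lean on these libraries where they do the work, as an engineer would, in place of code of your own. Each camera call takes 0.05 s, during which the arm holds its last target. There are 200 camera calls.

## Working session

There is one attempt and no reset: what is moved stays moved. The work goes in short steps, each a Python script; the robot and the scene stay as the last script left them, time stands still between calls to the robot, and variables do not carry over. Pictures are saved under pics/ and viewed, at most 10 in all, crops included, and the job is handed in when it is done.

```bash
mkdir -p pics; ls
python3 - <<'E'
from cell import manip, claw, status, camera, job
import cv2
for n in ("top","side"):
    c=camera(n); cv2.imwrite(f"pics/{n}0.png",cv2.resize(c["img"],(800,600),interpolation=cv2.INTER_CUBIC))
    print(n,c["fov_y"],c["cx"],c["cy"],c["rvec"],c["tvec"])
s=status.state(); print(s["time_s"],s["tcp_rot"],s["force"])
E
```

```text
pics
top 47.852749707027506 269.1737544373616 203.37291866611505 [ 2.13579334 -2.11515103  0.18669781] [ -12.95070463  581.4719649  1142.68003313]
side 45.203012657609136 284.8501168009982 207.39240327782232 [ 0.59348775 -2.70461986  1.05490646] [ 530.45906663  257.29314225 1334.16195541]
0.1 [-3.10059308e+00 -5.00137661e-01 -2.79901128e-05] [-1.27588927  0.28759412  0.41283283]
```

View pics/top0.png

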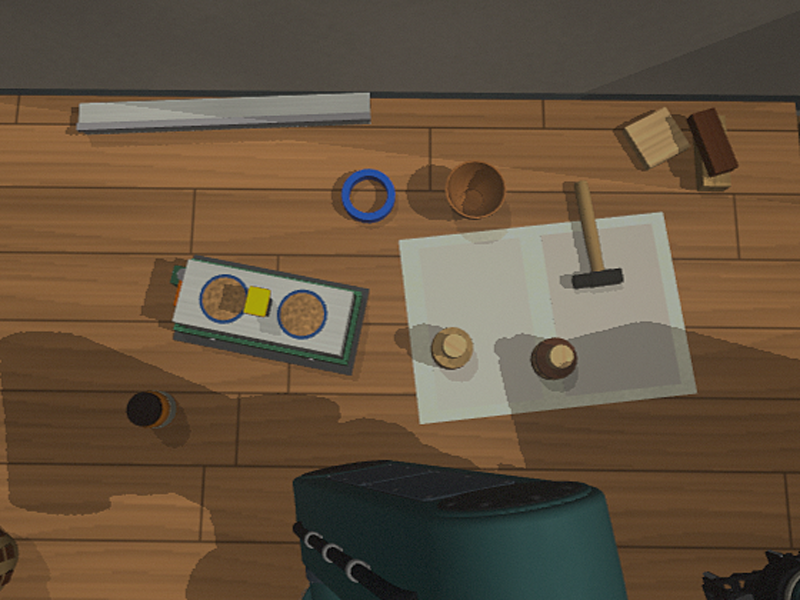

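View pics/side0.png

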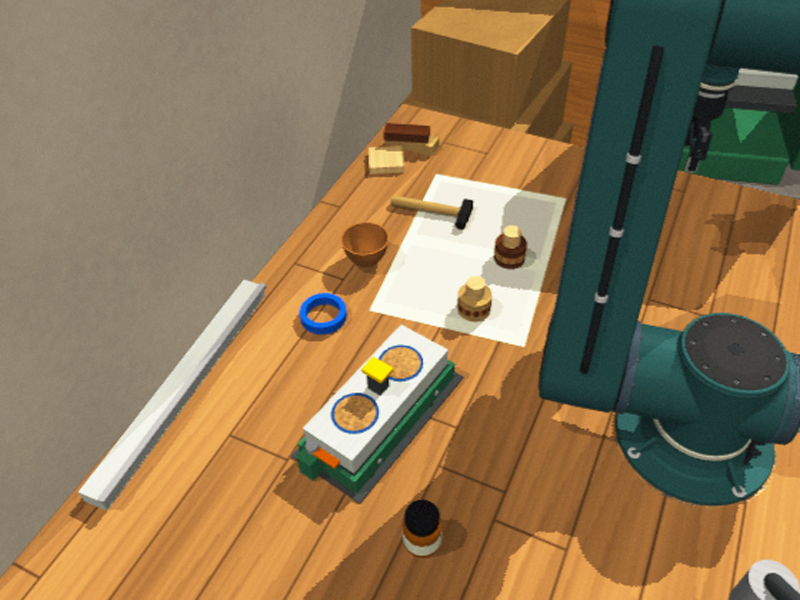

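The top view shows the pads near (224,298) and (302,313), the yellow block near (258,301), the light spigot near (454,345) and the dark spigot near (562,356). The side view agrees. I'll enlarge both views and detect the rings in code.

```bash
cat > h.py <<'E'
import numpy as np, cv2
from cell import manip, claw, status, camera, job
def K(c):
    f=c["img"].shape[0]/2/np.tan(np.radians(c["fov_y"])/2)
    return np.array([[f,0,c["cx"]],[0,f,c["cy"]],[0,0,1]])
def ray(c,px,z):
    "world point on plane z seen at pixel px"
    R=cv2.Rodrigues(np.array(c["rvec"]))[0]; t=np.array(c["tvec"]); o=-R.T@t
    d=R.T@np.linalg.inv(K(c))@[px[0],px[1],1]
    return o+d*(z-o[2])/d[2]
def proj(c,P):
    return cv2.projectPoints(np.float64(P).reshape(-1,3),np.array(c["rvec"]),np.array(c["tvec"]),K(c),None)[0].reshape(-1,2)
def crop(c,x0,y0,w,h,s,fn):
    cv2.imwrite(fn,cv2.resize(c["img"][y0:y0+h,x0:x0+w],None,fx=s,fy=s,interpolation=cv2.INTER_CUBIC))
E
python3 - <<'E'
from h import *
for n in ("top","side"):
    c=camera(n); hsv=cv2.cvtColor(c["img"],cv2.COLOR_BGR2HSV)
    m=cv2.inRange(hsv,(100,100,40),(130,255,255))
    for k in cv2.findContours(m,cv2.RETR_EXTERNAL,cv2.CHAIN_APPROX_NONE)[0]:
        if len(k)>40:
            e=cv2.fitEllipse(k); print(n,"ring",np.round(e[0],1),np.round(e[1],1),"z92:",ray(c,e[0],92).round(1),"z24",ray(c,e[0],24).round(1))
    m=cv2.inRange(hsv,(24,200,120),(35,255,255)); M=cv2.moments(m,True); p=(M["m10"]/M["m00"],M["m01"]/M["m00"]); print("yellow",M["m00"],p,ray(c,p,150).round(1))
    if n=="top": crop(c,110,160,320,150,2.5,"pics/topc.png")
    else: crop(c,190,140,210,210,2.8,"pics/sidec.png")
E
```

```text
top ring [210.9 219.6] [33. 34.] z92: [533.  133.5  92. ] z24 [542.9 142.3  24. ]
top ring [156.4 208.7] [31.9 33.4] z92: [558.7 267.2  92. ] z24 [570.1 284.   24. ]
top ring [257.4 136.3] [35.7 36.8] z92: [744.7  23.6  92. ] z24 [767.3  25.8  24. ]
yellow 280.0 (179.51071428571427, 210.48214285714286) [545.2 199.2 150. ]
side ring [248.1 288.8] [27.2 32.5] z92: [560.9 267.6  92. ] z24 [586.8 229.5  24. ]
side ring [280.  253.7] [23.9 30.2] z92: [535.7 133.7  92. ] z24 [560.1  87.2  24. ]
side ring [225.7 219.2] [28.2 32.3] z92: [730.   85.9  92. ] z24 [766.6  36.3  24. ]
yellow 214.0 (263.78504672897196, 258.303738317757) [545.8 203.3 150. ]
```

View pics/topc.png

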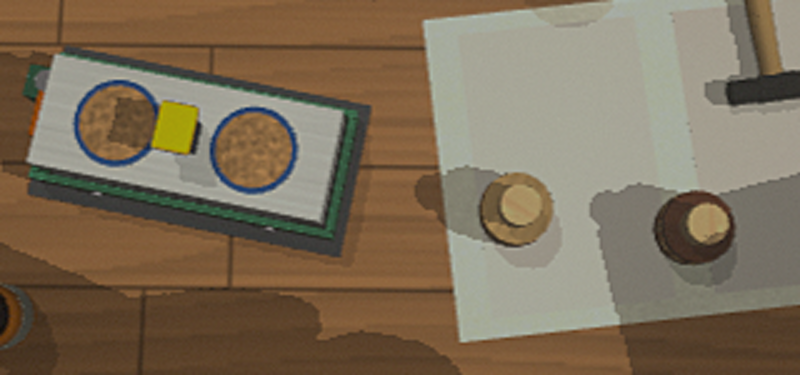

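View pics/sidec.png

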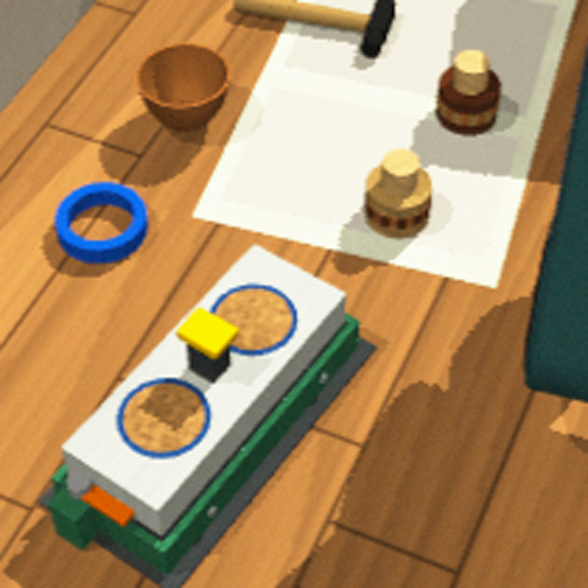

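```bash
cat >> h.py <<'E'
A=np.array([559.8,267.4]); B=np.array([534.3,133.6]); C=(A+B)/2
d=(A-B)/np.linalg.norm(A-B); ux=np.array([d[1],-d[0]])   # fixture y, fixture x
def down(sgn):
    y=np.r_[sgn*ux,0]; z=np.array([0,0,-1.]); x=np.cross(y,z)
    return cv2.Rodrigues(np.stack([x,y,z],1))[0].ravel()
E
python3 - <<'E'
from h import *
t,s=camera("top"),camera("side")
for n,pt,ps in (("light",(318,242),(333.6,197.9)),("dark",(393.2,249.2),(358.2,163.6))):
    print(n,ray(t,pt,84).round(1),ray(s,ps,84).round(1))
    # disc top centre check
for n,pt in (("light disc",(316.4,243.2)),("dark disc",(387,251.5))): print(n,ray(t,pt,40).round(1))
print("ux",ux,"mid",C)
for sg in (1,-1):
    for p in ((*A,150),(*B,150),(*C,108),(440,-190,53)): print(sg,p,manip.solve_ik(p,down(sg)))
E
```

```text
light [ 481.9 -126.6   84. ] [ 483.5 -124.8   84. ]
dark [ 466.3 -307.8   84. ] [ 467.8 -296.8   84. ]
light disc [ 483.2 -126.9   40. ]
dark disc [ 464.2 -303.4   40. ]
ux [ 0.98231928 -0.18721332] mid [547.05 200.5 ]
1 (np.float64(559.8), np.float64(267.4), 150) [0.31436218 0.45843009 0.03339141 1.14575764 0.         2.07348304]
1 (np.float64(534.3), np.float64(133.6), 150) [ 0.09704793  0.34347097 -0.15534006  1.0719853   0.          1.85616879]
1 (np.float64(547.05), np.float64(200.5), 108) [ 0.21148592  0.42259632 -0.1483673   0.9998327   0.          1.97060678]
1 (440, -190, 53) [-0.57787693  0.31795172 -0.49666027  0.75618433  0.          1.18124393]
-1 (np.float64(559.8), np.float64(267.4), 150) [ 0.31436218  0.45843009  0.03339141  1.14575764  0.         -1.06810962]
-1 (np.float64(534.3), np.float64(133.6), 150) [ 0.09704793  0.34347097 -0.15534006  1.0719853   0.         -1.28542387]
-1 (np.float64(547.05), np.float64(200.5), 108) [ 0.21148592  0.42259632 -0.1483673   0.9998327   0.         -1.17098587]
-1 (440, -190, 53) [-0.57787693  0.31795172 -0.49666027  0.75618433  0.         -1.96034873]
```

```bash
python3 - <<'E'
from h import *
o=down(1); L=(482.8,-126)
manip.reach((*L,190),o); print(status.state()["time_s"])
manip.line_to((*L,53),v=120)
claw.close_gripper(40); s=status.state(); print("w",s["gripper_width"],s["gripper_force"],s["time_s"])
f0=s["force"][2]
manip.line_to((*L,235),v=150); manip.dwell(.3)
s=status.state(); print("fz",f0,s["force"],s["gripper_width"],s["time_s"])
for n in ("top","side"):
    c=camera(n); 
    p=proj(c,[(466,-303,60)])[0].astype(int); crop(c,max(p[0]-50,0),max(p[1]-40,0),100,80,6,f"pics/d_{n}.png"); print(n,p-[50,40])
E
python3 -c "
import cv2,numpy as np
a=cv2.imread('pics/d_top.png');b=cv2.imread('pics/d_side.png');cv2.imwrite('pics/d.png',cv2.resize(np.hstack([a,b]),(800,320)))"
```

```text
2.0917
w 38.6038172859507 39.591166377067566 3.875
fz 5.943235314469456 [ 0.30691945 -1.26706103 -2.00503842] 39.27347384459849 5.5417
top [338 210]
side [308 128]
```

View pics/d.png

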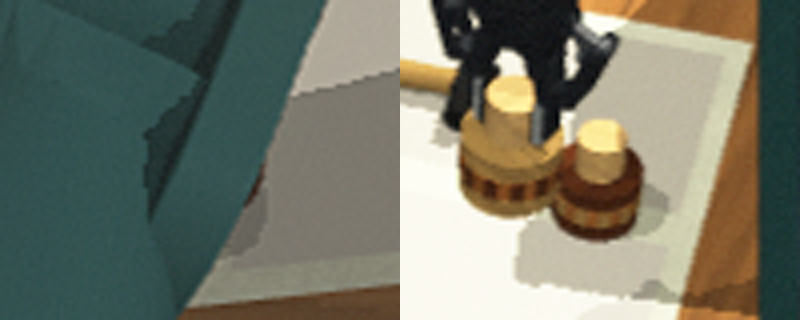

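The blank is held upright in the fingers. In the side view the dark spigot's top is at (358.5,162.3) full-frame. Next I place the light blank on pad_a.

Run:
```python
from h import *
o=down(1)
s=camera("side"); print("dark side",ray(s,(358.5,162.25),84).round(1))
manip.reach((*A,250),o)
manip.line_to((*A,155),v=120)
print(manip.line_to((*A,139),v=40)); s=status.state(); print(s["force"],s["time_s"])
claw.open_gripper(); print(status.state()["time_s"])
manip.line_to((*A,260),v=150)
manip.reach((*((A+(482,-126))/2),260),o)
t=camera("top");print(status.state()["time_s"])
cv2.imwrite("pics/t1.png",cv2.resize(t["img"][120:330,90:440],None,fx=2.28,fy=2.28,interpolation=cv2.INTER_CUBIC))
```

```text
dark side [ 469.1 -303.2   84. ]
False
[ 0.150386    0.65742879 -0.38565786] 8.6667
9.1917
11.0167
```

View pics/t1.png

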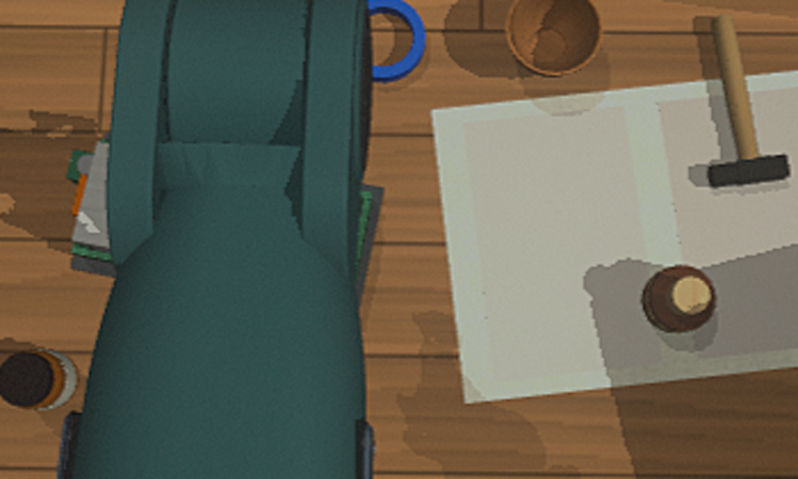

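The dark spigot's top is at about (392.6,249.4), giving dark ≈ (467.5,-304). I'll grip it along world y, which is the uncertain direction, and check the fixture while the arm is over there.

Run:
```python
from h import *
D=(467.3,-304)
o=cv2.Rodrigues(np.array([[1.,0,0],[0,-1,0],[0,0,-1]]))[0].ravel()
o2=cv2.Rodrigues(np.array([[-1.,0,0],[0,1,0],[0,0,-1]]))[0].ravel()
q0=np.array(status.state()["joints"])
o=min((o,o2),key=lambda r:abs(manip.solve_ik((*D,200),r)[5])); print(manip.solve_ik((*D,200),o))
manip.reach((*D,190),o); manip.line_to((*D,54),v=130)
claw.close_gripper(40); print(status.state()["gripper_width"],status.state()["force"])
manip.line_to((*D,235),v=150); manip.dwell(.3)
s=status.state(); print(s["force"],s["gripper_width"],s["time_s"])
t,si=camera("top"),camera("side")
a=t["img"][170:270,110:260]; b=si["img"][190:340,190:330]
cv2.imwrite("pics/f1.png",np.hstack([cv2.resize(a,(435,290)),cv2.resize(b,(271,290))]))
for n,c in(("top",t),("side",si)): print(n,proj(c,[(*A,84+85),(*A,85+50),(*B,86),(*C,144)]).round(1).tolist())
cv2.imwrite("pics/f1.png",np.hstack([cv2.resize(a,(500,333),interpolation=2),cv2.resize(b,(300,321),interpolation=2)[:,:] if 0 else cv2.resize(b,(300,333),interpolation=2)]))
```

```text
[-0.72293387  0.32955659 -0.0365525   1.20468723  0.         -0.72293387]
39.04921531268633 [-1.81182542  0.26388028  5.51783759]
[-0.45148676  0.85013338 -1.83323044] 39.122688545365875 16.475
top [[148.3, 202.5], [152.0, 205.1], [211.2, 219.4], [179.5, 210.1]]
side [[246.2, 271.0], [247.3, 279.1], [280.6, 255.2], [264.0, 258.8]]
```

View pics/f1.png

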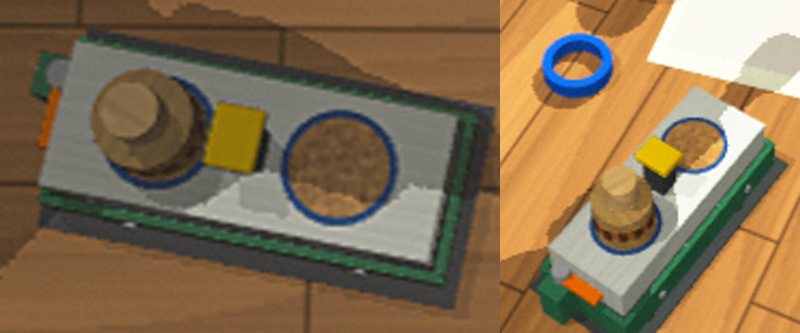

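The light blank stands on pad_a. Its spigot is at (149,203) in the full-frame top view against a predicted (148.3,202.5), so it's within a few mm. Next I place the dark blank on pad_b.

Run:
```python
from h import *
o=down(-1)
manip.reach((*B,250),o); manip.line_to((*B,150),v=120)
print(manip.line_to((*B,132.5),v=40)); manip.dwell(.2); s=status.state(); print(s["force"],s["time_s"])
claw.open_gripper()
manip.line_to((*B,260),v=150)
manip.reach((500,-60,300),o)
s=status.state(); print(s["time_s"])
t,si=camera("top"),camera("side")
a=t["img"][170:270,110:260]; b=si["img"][190:340,190:330]
cv2.imwrite("pics/f2.png",np.hstack([cv2.resize(a,(500,333),interpolation=2),cv2.resize(b,(300,333),interpolation=2)]))
for n,c in(("top",t),("side",si)): print(n,proj(c,[(*A,84+77),(*B,84+77),(*C,135)]).round(1).tolist())
```

```text
False
[-0.42218776 -0.61318175 -0.83613378] 19.9667
22.3083
top [[149.2, 203.1], [207.1, 214.7], [180.2, 210.7]]
side [[246.5, 272.9], [279.8, 237.4], [264.1, 260.9]]
```

View pics/f2.png

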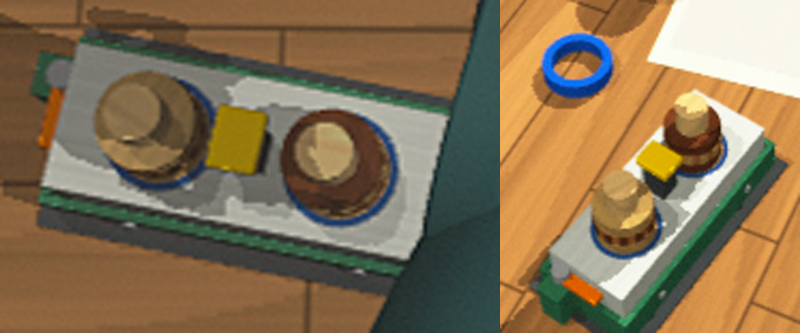

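Both blanks stand on their pads, with spigots at (149,203) and (208,215) in the full-frame top view, within about 4 mm of prediction. The catch is out. Now I press the carrier.

Run:
```python
from h import *
o=down(-1)
claw.close_gripper(40); manip.reach((*C,250),o); manip.line_to((*C,155),v=120)
manip.line_to((*C,107),v=25); s=status.state(); print(s["force"],s["tcp_pos"],s["time_s"])
manip.dwell(4); t,si=camera("top"),camera("side"); print(status.state()["force"])
manip.line_to((*C,120),v=15); print(status.state()["force"])
manip.line_to((*C,260),v=150); manip.reach((500,-60,300),o)
s=status.state(); print(s["time_s"],s["force"])
t,si=camera("top"),camera("side")
a=t["img"][170:270,110:260]; b=si["img"][190:340,190:330]
cv2.imwrite("pics/f3.png",np.hstack([cv2.resize(a,(500,333),interpolation=2),cv2.resize(b,(300,333),interpolation=2)]))
```

```text
[-1.09855525 -1.01233086  6.27211313] [547.11946169 200.5285317  107.13269891] 27.2333
[-2.26538483 -0.66885158  6.54596486]
[ 0.20014011  0.31542046 -0.61320689]
34.475 [ 0.23282946 -0.41664581  0.55539486]
```

View pics/f3.png

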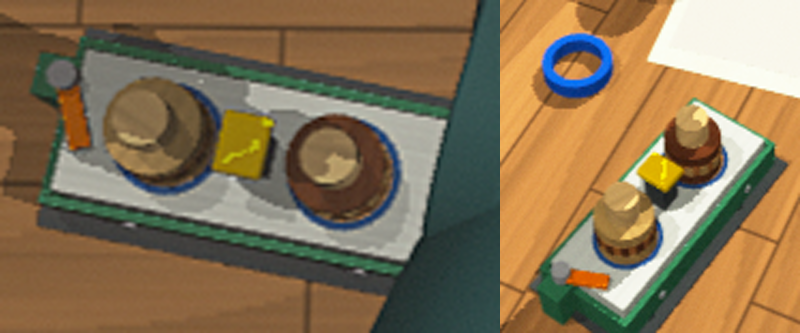

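The carrier is down. The orange arm runs from its pivot at (62,73) to (80,148), about 26° (0.45 rad) in from the end face, and both blanks are standing. I'll hand in.

```bash
python3 -c "
from cell import job; print(job.hand_in())"
```

```text
the job is handed in; nothing more can be done
None
```

I handed the job in with both blanks standing on their pads and the carrier held down by the fully swung-in catch, judging by the last camera pictures; hand-in returned no verdict.

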